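# Swing the landing board home round its pin

### The job

Get the landing board ready for the hot kettle: push the notched wooden board along the counter until its notch is fully home on the upright steel pin, then swing it round the pin until its long side meets the screw stop that sticks out of the low white rail, and press it firmly but gently against that stop for half a second. The stop is set differently each time, so feel for it. Only push the board: keep it flat, do not slam it into pin or stop, do not disturb the other things, and leave it resting there with its notch home on the pin.

Things in the scene. Friction and masses are not known exactly. Their poses are not given: they have to be found in the camera images.
- board: loose flat wooden board, 220 mm long (own x), 100 wide (y), 18 thick, 0.3 to 0.55 kg; origin at the centre of its underside, x towards the plain end. Notch in the middle of the -x end: 55 mm wide at x = -110, narrowing evenly to 15 at x = -85, then a slot 15 wide to its floor at x = -69. Pushing it along takes 1 to 6 N; it stays where it is left
- board_notch (a point): point on the board's underside (board x = -75 mm, y = 0) where the pin's axis lies when the notch is fully home (1.5 mm play to either side). It starts 45 to 75 mm short of the pin, the mouth facing the pin to within about 10 degrees and 10 mm
- board_tail (a point): point on the board's underside in the middle of the plain end face (board x = +110 mm); the sides lie 50 mm to either side of the line from notch to tail
- pin: upright steel pin fixed in the counter, 12 mm in diameter, 34 mm high; origin on its axis at counter height, z up; its x and y directions mean nothing
- rail: low white wooden rail fixed on the counter, 120 x 20 x 30 mm high, parallel to its own x. Origin NOT on the rail but on the pin's axis at counter height; the rail spans x = 70 to 190, y = -75 to -95 mm; its screw stop is at x = 155. The board comes home with board x about along rail x (within 6 degrees) and starts 45 to 75 degrees counterclockwise (from above) of this
- stop_axis (a point): fixed point on the rail's axis line of its screw stop (rail x = 155 mm, y = -85, z = 12): a level steel screw 12 mm thick with a black rubber nose 20 mm wide, sticking out square from the rail in its +y. Its flat nose lies at rail y = -38 to -64 mm, differing each time and not reported; it does not give. The board's side y = -50 mm meets it
- trivet: bystander: flat round silicone trivet, 140 mm wide, 8 mm thick, lying on the left of the counter; origin under its centre
- sugar_bowl: bystander: small white bowl, 90 mm wide, 45 mm high, on the far side of the pin from the board; origin under its centre
- tea_tin: bystander: plain steel tin, 64 mm wide, 60 mm high, standing a little beyond the far end of the rail; origin under its centre
- mug: bystander: white mug, 80 mm wide, 90 mm high, to the left; origin under its centre

How it is judged (in metres and radians):
On the way, in this order (a step that is already met when the one before it is completed fails the run):
1. the notch is fully home on the pin (within 5 mm) (horizontal distance between board_notch and pin below 0.005 m), for 0.2 s.
2. with the notch home, the board lies about along the rail and is pressed against its stop with more than 3 N (horizontal distance between board_notch and pin below 0.005 m and angle between the x axis of board and the x axis of rail, either way round below 0.12 rad and x of board_tail in the frame of rail above 0.1 m and contact force between board and rail above 3 N), for 0.2 s.
At the end, for the whole second after the job is handed in: the board lies flat and at rest, its notch home on the pin (notch point within 5 mm of the pin's axis), its length within 0.12 rad of parallel to the rail (as wherever it rests on the stop), its tail pointing along the rail away from the pin (horizontal distance between board_notch and pin below 0.005 m and angle between the x axis of board and the x axis of rail, either way round below 0.12 rad and x of board_tail in the frame of rail above 0.1 m and height (world z) of board below 0.004 m and angle between board's own z axis and vertical below 0.05 rad and linear speed of board below 0.01 m/s); the robot touches nothing.
It fails at once if the board lifted or tipped up off the counter (height (world z) of board above 0.015 m or angle between board's own z axis and vertical above 0.15 rad).
It fails at once if the board slammed or forced against the pin or the rail's stop (over 30 N) (contact force between board and pin above 30 N or contact force between board and rail above 30 N).
It fails at once if a bystander shifted by more than 20 mm (distance of any of trivet, sugar_bowl, tea_tin, mug from where it was at the start of the episode above 0.02 m).
It also fails if it takes over 67 s, if anything falls off the work surface, if the arm or the gripper's body presses on something with over 40 N, if the wrist force passes 120 N, or if a joint passes its speed limit or range.

### The arm

A 6-joint arm with a two-finger parallel gripper is mounted at the origin on the work surface. World frame = base frame: x ahead of the robot, y to its left, z up, the work surface at z = 0. Lengths are in mm, angles in rad, forces in N, time in s.
With the tool pointing down it reaches from about 400 to 925 mm from the base axis. Payload 12.5 kg.
Tool frame: the origin (TCP) lies midway between the tips of the shut fingers; the grasp point (between the pads) lies 19 mm behind it (env.grip_depth is the distance from the TCP to the grasp point, in mm); z points along the fingers, y is the line along which they close (so a half turn about z gives the same grasp; the last joint's range is limited). The gripper opens to 95 mm and grips with 3 to 60 N. Pads are 20 mm wide; open, the fingers measure 119 mm over their backs; the gripper's body (75 mm by 180 mm) begins 59 mm behind the grasp point.
Start: joints at [-1.28, 0.491, 1.559, -0, 1.092, -0.106], TCP at [241.568, -576.451, 176.061] pointing down, gripper open.
Joint ranges: [-3.1, 3.1], [-0.84, 2.19], [0.05, 2.79], [-1.13, 4.28], [0.06, 2.93], [-2.69, 2.69]. Speed limits (rad/s): [2.22, 2.22, 2.79, 3.14, 3.14, 3.14].

### API

Orientations are given as [roll, pitch, yaw] about the fixed x, y, z axes, in that order (R = Rz(yaw) Ry(pitch) Rx(roll)).
In Python, from cell import monitor, viewer, order, env gives the robot as it stands.
- The arm moves only by the tool move_arm, never from a script. Its argument "moves" is one flat list of numbers, 4 for each row, row after row: the shift along the tool's x, y, z normalised to -1 to 1, where 1 is 0.15 m, then the turn about the tool's z normalised to -1 to 1, where 1 is pi/2 rad. A call has 1 to 10 rows; each row shifts and turns the commanded pose from where the row before left it, along the tool's axes as they then stand; what a row does not reach is not made up. A row lasts 1/8 s, in which the tool goes at most 62.5 mm and 10.7 degrees, less where a joint would pass 70% of its speed; a pose out of reach is approached as far as the arm can. A call with a number of a shift or a turn outside -1 to 1 is refused whole. A call with a gripper value outside its range is refused whole. "claw" is the finger opening in mm, from 0 to 95.1, set as the call begins (left out, the last holds). The fingers move at their own pace and stop on an object; the grip force is fixed at half the most. Time passes only in rows, so rows that do not move let the fingers close. It gives the time, the measured TCP pose, the force, the opening and the grip force at its end, in the units of the state.
- monitor.state(): the state, without advancing time (a new reading comes with each control period).
- viewer.read_camera(name): name is "scene" or "side" or "wrist"; returns the picture (420x560x3 uint8, red, green, blue); there is no depth.
- viewer.camera_info(name): a dict with "K" (3x3 intrinsics, pixels), "camera_from_world" (4x4, takes a point from world to camera coordinates). Camera axes: x right, y down, z forward; pixel columns grow to the right and rows downward; lengths in mm; the calibration is good to about 2 mm. A picture is of the moment at which its call begins: read the wrist's pose just before it. camera_info takes no time and is no camera call; for the wrist camera it gives the pose at the moment of the call.
- order.job_done(): hands the job in; it is judged then, once.
The state is a dict: "t": time; "joints": joint angles; "qvel": joint speeds; "tau": joint torques, N m; "eef_pos": TCP position; "tcp_rot": TCP orientation; "ft_force": force on the tool from outside, world axes, zero at the start; "moment": the same for the moment, N m; "opening": opening from 0.0 (shut) to 1.0 (fully open); "grip_force": force on a finger pad.
Only numpy, scipy, OpenCV 4.12 (cv2) and the standard library are available. Lean on these libraries where they do the work, as an engineer would, in place of code of your own. Each camera call takes 0.05 s, during which the arm holds its last target. There are 200 camera calls.

## Working session

There is one attempt and no reset: what is moved stays moved. The work goes in short steps, Python scripts to look and compute and a tool call to move; the robot and the scene stay as the last step left them, time stands still between calls to the robot, and variables do not carry over. Pictures are saved under pics/ and viewed, at most 10 in all, crops included, and the job is handed in when it is done.

Besides the shell and the picture viewer there is one more tool, called after "Call:" as name(argument=value, ...) on one line, values as JSON. move_arm: Moves the arm, as the interface text tells. Scaled input: -1 to 1 covers 0.15 m each way for a shift and pi/2 rad each way for a turn. Its arguments: {"type":"object","properties":{"moves":{"type":"array"},"claw":{"type":"number"}},"required":["moves"]}

```bash
mkdir -p pics; python3 - <<'E'
from cell import monitor, viewer
import cv2,numpy as np
s=monitor.state();print(s)
for n in("scene","side"):
    cv2.imwrite(f"pics/{n}0.png",cv2.cvtColor(viewer.read_camera(n),cv2.COLOR_RGB2BGR)); i=viewer.camera_info(n);print(n,np.round(i["K"],1).tolist(),np.round(i["camera_from_world"],3).tolist())
E
```

```text
{'t': 0.0, 'joints': array([-1.27960392e+00,  4.91562021e-01,  1.55951979e+00, -4.54141177e-06,
        1.09171341e+00, -1.05605890e-01]), 'qvel': array([-0.00056197, -0.00080258, -0.00050351,  0.00060197,  0.00176042,
       -0.00024794]), 'tau': array([ 1.19022850e-03, -6.12643147e+01, -2.58180231e+01,  6.93530194e-02,
        4.82251926e-02, -1.10768869e-04]), 'eef_pos': array([ 241.46356618, -576.11573726,  175.43603647]), 'tcp_rot': array([-3.14039637e+00, -1.22756669e-04,  3.96800318e-01]), 'ft_force': array([ 0.42635327, -0.25855004, -0.64529284]), 'moment': array([-0.00058878, -0.00729732,  0.02135163]), 'grip_force': 0.0, 'opening': 1.0001757864161465}
scene [[385.8, 0.0, 280.9], [0.0, 385.8, 221.4], [0.0, 0.0, 1.0]] [[0.204, 0.979, -0.02, -181.1], [0.547, -0.131, -0.827, -277.367], [-0.812, 0.158, -0.562, 1554.567], [0.0, 0.0, 0.0, 1.0]]
side [[413.8, 0.0, 286.9], [0.0, 413.8, 204.1], [0.0, 0.0, 1.0]] [[0.987, -0.163, 0.001, -548.179], [-0.081, -0.502, -0.861, 139.389], [0.141, 0.85, -0.508, 834.401], [0.0, 0.0, 0.0, 1.0]]
```

View pics/scene0.png

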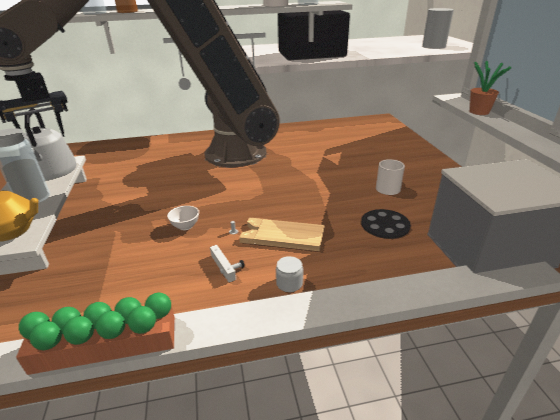

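View pics/side0.png

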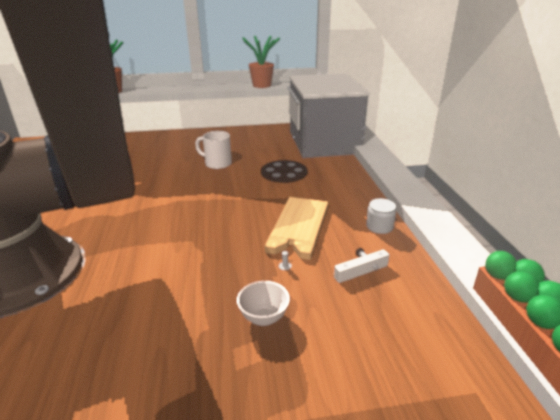

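The scene view shows the pin near (234,229), board (240-324, 220-248), rail (223,262), tin (289,274) and bowl (183,218). The side view shows the pin near (285,262), the board above it, and the rail at (362,266). I'll enlarge both.

```bash
python3 - <<'E'
import cv2,numpy as np
a=cv2.imread("pics/scene0.png")[205:295,195:335]; b=cv2.imread("pics/side0.png")[190:290,255:405]
cv2.imwrite("pics/c1.png",cv2.resize(a,None,fx=5.5,fy=5.5,interpolation=cv2.INTER_CUBIC))
cv2.imwrite("pics/c2.png",cv2.resize(b,None,fx=5,fy=5,interpolation=cv2.INTER_CUBIC))
E
```

```text
(no output)
```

View pics/c1.png

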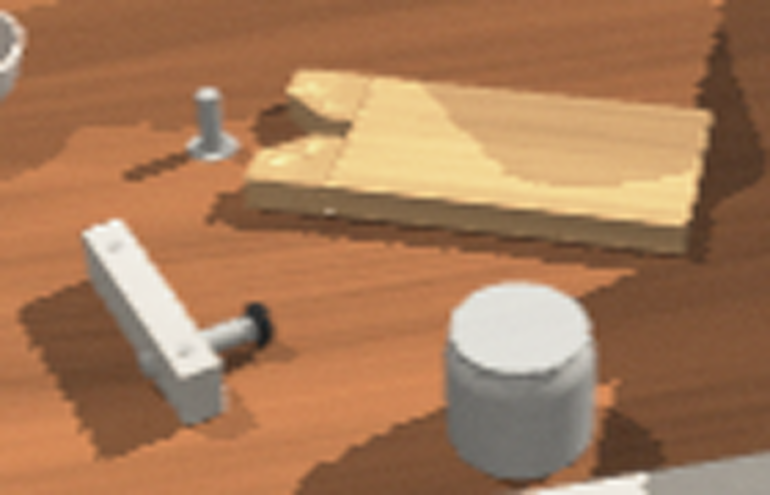

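View pics/c2.png

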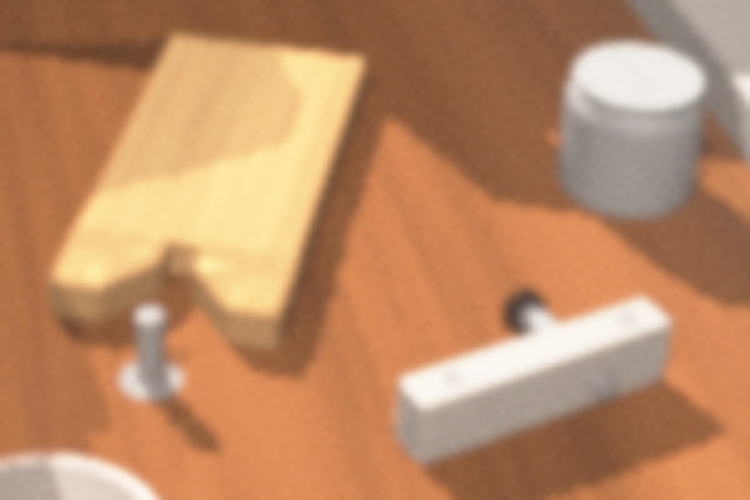

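Scene crop: pin top (208,93); board top corners (296,70), (712,112), (690,228), (247,183); rail top from (82,232) to (221,362). Side crop: pin top (150,312); board corners (50,285), (172,33), (366,57), (278,322). Next I'll fit poses to both views.

```bash
cat > h.py <<'E'
import numpy as np
from scipy.optimize import least_squares
from cell import monitor, viewer
def proj(n,P,info=None):
    i=info or viewer.camera_info(n); T=np.array(i["camera_from_world"]); p=(np.c_[np.atleast_2d(P),np.ones(len(np.atleast_2d(P)))]@T.T)[:,:3]@np.array(i["K"]).T
    return p[:,:2]/p[:,2:]
def pose(p,L):
    L=np.array(L,float); c,s=np.cos(p[2]),np.sin(p[2])
    return np.c_[p[0]+c*L[:,0]-s*L[:,1],p[1]+s*L[:,0]+c*L[:,1],L[:,2]]
def fit(L,obs,p0):
    inf={n:viewer.camera_info(n) for n in obs}
    f=lambda p:np.concatenate([(proj(n,pose(p,L),inf[n])-o).ravel() for n,o in obs.items()])
    r=least_squares(f,p0,loss="soft_l1"); return r.x,np.abs(r.fun).reshape(-1,2).round(1)
E
python3 - <<'E'
from h import *
sc=lambda a:(np.array(a,float)+.5)/5.5-.5+[195,205]
si=lambda a:(np.array(a,float)+.5)/5-.5+[255,190]
B=[[-110,-50,18],[-110,50,18],[110,-50,18],[110,50,18]]
# +y side of board is toward robot if x points to +y world? fit both ways
for flip in (0,1):
    o=[1,0,3,2] if flip else [0,1,2,3]
    S=np.array([[247,183],[296,70],[690,228],[712,112]]);D=np.array([[278,322],[50,285],[366,57],[172,33]])
    p,r=fit(B,{"scene":sc(S[o]),"side":si(D[o])},[600,0,1.3]);print("board",p,r.max(),r.tolist())
    if not flip: b=p
p,r=fit([[0,0,34]],{"scene":sc([[208,93]]),"side":si([[150,312]])},[600,-100,0]);print("pin",p,r.tolist());pin=p[:2]
p,r=fit([[0,0,0]],{"scene":sc([[212,150]]),"side":si([[151,383]])},[600,-100,0]);print("pinbase",p,r.tolist())
R=[[70,-95,30],[70,-75,30],[190,-75,30],[190,-95,30]]
for t in (0,.4):
  p,r=fit(R,{"scene":sc([[82,232],[118,219],[221,362],[183,377]]),"side":si([[416,408],[400,380],[645,296],[670,322]])},[*pin,t]);print("rail",p,r.tolist())
rl=p
p,r=fit([[0,0,60]],{"scene":sc([[518,330]]),"side":si([[638,75]])},[700,0,0]);print("tin",p[:2],r.tolist())
n=pose(b,[[-75,0,0]])[0,:2];print("notch",n,"dist",np.hypot(*(n-pin)), "dir",np.arctan2(*(n-pin)[::-1]),"tail",pose(b,[[110,0,0]]))
for y in(-38,-64):print(pose([*pin,rl[2]],[[155,y,12]]))
print(np.round(viewer.camera_info("wrist")["camera_from_world"],3).tolist(),viewer.camera_info("wrist")["K"])
E
```

```text
board [594.90162623  65.66165116   1.16261394] 1.1 [[0.2, 1.1], [0.7, 0.5], [0.2, 0.5], [0.0, 0.8], [0.7, 0.6], [0.3, 0.2], [0.1, 0.9], [0.3, 0.9]]
board [567.5192873   70.30972819   1.66348466] 70.9 [[0.1, 25.0], [0.9, 15.6], [0.8, 2.1], [8.0, 37.1], [58.2, 0.4], [33.0, 0.6], [6.0, 0.8], [70.9, 0.9]]
pin [540.4763435  -65.04412286   0.        ] [[0.6, 0.5], [0.2, 0.8]]
pinbase [540.76088099 -66.95568764   0.        ] [[0.3, 0.9], [0.3, 0.3]]
rail [ 5.40624775e+02 -6.64447719e+01  3.07019435e-01] [[0.2, 0.8], [0.9, 0.8], [0.7, 0.5], [0.1, 0.3], [2.1, 0.6], [0.4, 0.3], [0.2, 0.4], [1.0, 0.5]]
rail [ 5.40624775e+02 -6.64447719e+01  3.07019435e-01] [[0.2, 0.8], [0.9, 0.8], [0.7, 0.5], [0.1, 0.3], [2.1, 0.6], [0.4, 0.3], [0.2, 0.4], [1.0, 0.5]]
tin [785.20961868  41.67583208] [[0.4, 1.0], [0.5, 0.7]]
notch [565.13099855  -3.17663563] dist 66.59908401738409 dir 1.1915772859580869 tail [[638.56521351 166.62447177   0.        ]]
[[699.7126384  -54.42327608  12.        ]]
[[707.57032704 -79.2074793   12.        ]]
[[0.386, -0.922, -0.001, -623.536], [-0.885, -0.371, 0.282, -33.735], [-0.26, -0.108, -0.959, 392.416], [0.0, 0.0, 0.0, 1.0]] [[313.61151378   0.         280.44666932]
 [  0.         313.61151378 204.34792709]
 [  0.           0.           1.        ]]
```

Call:
move_arm(moves=[0.28,-0.229,0,0,0.28,-0.229,0,0,0.28,-0.229,0,0,0.28,-0.229,0,0,0.28,-0.229,0,0,0.28,-0.229,0,0,0.28,-0.229,0,0,0.28,-0.229,0,0,0.28,-0.229,0,0,0.28,-0.229,0,0], claw=60)

```text
t: 1.35
eef_pos: [496.7, -95.6, 175.9]
tcp_rot: [-3.142, 0.0, 0.397]
ft_force: [0.0, -0.5, 0.6]
opening: 0.633
grip_force: 0.0
```

Call:
move_arm(moves=[0.28,-0.229,0,0,0.28,-0.229,0,0,0.28,-0.229,0,0,0.28,-0.229,0,0,0.28,-0.229,0,0,0.28,-0.229,0,0,0,0,0,-0.1,0,0,0,-0.1,0,0,0,-0.1,0,0,0,-0.1])

```text
t: 2.6
eef_pos: [648.7, 190.2, 175.5]
tcp_rot: [-3.141, 0.001, 1.03]
ft_force: [-0.7, -0.4, 0.2]
opening: 0.63
grip_force: 0.0
```

Call:
move_arm(moves=[0,0,0,-0.088,0,0,0,0,0,0,0,0])

```text
t: 2.98
eef_pos: [648.9, 190.1, 175.8]
tcp_rot: [-3.141, 0.0, 1.16]
ft_force: [0.1, 0.6, -0.2]
opening: 0.629
grip_force: 0.0
```

```bash
python3 - <<'E'
from h import *
for n,s,d,z in(("trivet",[386,223],[284,171],8),("mug",[390,164],[217,140],90),("bowl",[183,212],[264,298],45)):
    print(n,fit([[0,0,z]],{"scene":np.array([s]),"side":np.array([d])},[600,200,0]))
E
```

```text
trivet (array([609.20401781, 366.89552343,   0.        ]), array([[0.4, 1.1],
       [0.6, 1. ]]))
mug (array([418.85811837, 455.31788621,   0.        ]), array([[0.4, 0.6],
       [0.1, 3.2]]))
bowl (array([ 482.37550126, -200.15136084,    0.        ]), array([[0.5, 0.9],
       [0.2, 0.4]]))
```

Call:
move_arm(moves=[0,0,0.25,0,0,0,0.25,0,0,0,0.2,0,0,0,0.1,0,0,0,0,0])

```text
t: 3.6
eef_pos: [648.7, 190.1, 55.5]
tcp_rot: [-3.141, 0.001, 1.162]
ft_force: [-0.5, 0.8, 0.5]
opening: 0.628
grip_force: 0.0
```

Call:
move_arm(moves=[0,0,0.2,0,0,0,0.12,0,0,0,0,0,-0.04,0,0,0,-0.03,0,0,0,-0.03,0,0,0])

```text
t: 4.35
eef_pos: [643.1, 176.0, 8.7]
tcp_rot: [3.141, -0.0, 1.163]
ft_force: [1.0, -0.7, 0.1]
opening: 0.632
grip_force: 0.0
```

Call:
move_arm(moves=[-0.03,0.001,0,0,-0.03,0.001,0,0,-0.03,0.001,0,0,-0.03,0.001,0,0])

```text
t: 4.85
eef_pos: [636.3, 159.3, 8.0]
tcp_rot: [3.142, 0.0, 1.163]
ft_force: [-0.6, -0.2, 0.3]
opening: 0.633
grip_force: 0.0
```

```bash
python3 - <<'E'
from cell import monitor, viewer
import cv2,numpy as np
print(monitor.state()["ft_force"],monitor.state()["eef_pos"])
a=viewer.read_camera("scene")[185:285,195:345];b=viewer.read_camera("wrist")
a=cv2.resize(a,None,fx=2.66,fy=2.66,interpolation=cv2.INTER_CUBIC);b=cv2.resize(b,(399,299))
cv2.imwrite("pics/d.png",cv2.cvtColor(np.hstack([a,np.pad(b,((0,0),(0,0),(0,0)))[:266]]) if a.shape[0]==266 else a,cv2.COLOR_RGB2BGR))
E
```

```text
[-0.59615215 -0.16568601  0.30503149] [636.32963182 159.32099212   7.99656863]
```

View pics/d.png

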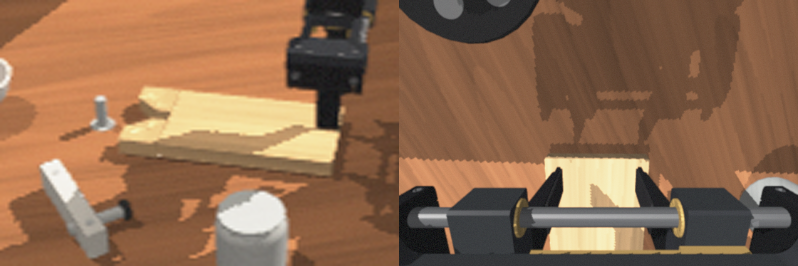

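The pictures show the fingertips at the board's tail, with the board apparently hardly moved. I'll check by projection and a closer crop.

```bash
python3 - <<'E'
from h import *
import cv2
s=monitor.state(); yaw=s["tcp_rot"][2];e=s["eef_pos"]
tips=pose([e[0],e[1],yaw],[[0,36,8],[0,-36,8],[10,36,8],[10,-36,8],[-10,36,8],[-10,-36,8]])
B=pose([594.9,65.7,1.1626],[[-110,-50,18],[-110,50,18],[110,-50,18],[110,50,18]])
T=np.array(viewer.camera_info("wrist")["camera_from_world"]);print("cam",-T[:3,:3].T@T[:3,3])
for n in("scene","side","wrist"):print(n,"tips",proj(n,tips).round().tolist(),"board",proj(n,B).round().tolist())
w=viewer.read_camera("wrist")[200:420,140:420].copy();d=viewer.read_camera("side")[150:290,240:390].copy()
im=np.hstack([cv2.resize(w,(440,346)),cv2.resize(d,(360,346))])
cv2.imwrite("pics/e.png",im[...,::-1])
E
```

```text
cam [666.3391959  232.54289872 217.85638849]
scene tips [[321.0, 230.0], [317.0, 245.0], [324.0, 230.0], [321.0, 246.0], [317.0, 229.0], [314.0, 245.0]] board [[239.0, 237.0], [249.0, 217.0], [320.0, 245.0], [324.0, 224.0]]
side tips [[294.0, 203.0], [322.0, 206.0], [295.0, 201.0], [323.0, 204.0], [293.0, 205.0], [321.0, 208.0]] board [[311.0, 253.0], [265.0, 246.0], [328.0, 202.0], [289.0, 197.0]]
wrist tips [[232.0, 228.0], [333.0, 228.0], [232.0, 215.0], [334.0, 215.0], [233.0, 241.0], [333.0, 241.0]] board [[339.0, 460.0], [224.0, 460.0], [356.0, 223.0], [208.0, 222.0]]
```

View pics/e.png

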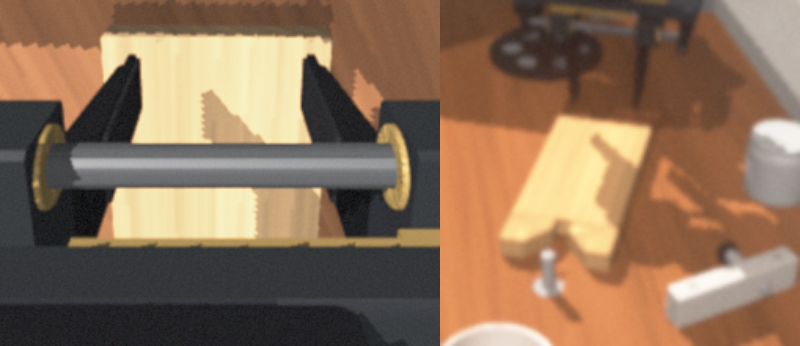

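```bash
python3 - <<'E'
from h import *
s=monitor.state(); yaw=s["tcp_rot"][2];e=s["eef_pos"]
print(s["opening"])
for z in (8,14,20,26,32):
  P=pose([e[0],e[1],yaw],[[0,36,z],[0,-36,z]])
  print(z,[proj(n,P).round().tolist() for n in("scene","side","wrist")])
from cell import env; print([a for a in dir(env) if a[0]!="_"],env.grip_depth)
E
```

```text
0.6354090895013528
8 [[[321.0, 230.0], [318.0, 245.0]], [[294.0, 203.0], [322.0, 206.0]], [[232.0, 228.0], [333.0, 228.0]]]
14 [[[321.0, 228.0], [318.0, 243.0]], [[294.0, 201.0], [322.0, 204.0]], [[231.0, 231.0], [335.0, 231.0]]]
20 [[[321.0, 226.0], [318.0, 242.0]], [[294.0, 199.0], [322.0, 202.0]], [[230.0, 234.0], [336.0, 234.0]]]
26 [[[321.0, 225.0], [318.0, 240.0]], [[294.0, 196.0], [322.0, 200.0]], [[228.0, 238.0], [338.0, 238.0]]]
32 [[[321.0, 223.0], [318.0, 238.0]], [[294.0, 194.0], [322.0, 198.0]], [[227.0, 241.0], [339.0, 241.0]]]
['IKError', 'grip_depth'] 18.8
```

Call:
move_arm(moves=[0.1,0,0,0,0.1,0,0,0,0.03,-0.004,0,0,0,0,0,0], claw=30)

```text
t: 5.55
eef_pos: [649.4, 192.2, 7.8]
tcp_rot: [-3.141, 0.0, 1.164]
ft_force: [0.2, -0.5, 0.8]
opening: 0.319
grip_force: 0.0
```

Call:
move_arm(moves=[0,0,0.02,0,0,0,0.01,0,0,0,0,0])

```text
t: 5.92
eef_pos: [649.4, 191.2, 3.3]
tcp_rot: [-3.141, 0.0, 1.163]
ft_force: [-0.8, 0.3, 0.4]
opening: 0.316
grip_force: 0.0
```

```bash
python3 - <<'E'
from h import *
import cv2
s=monitor.state(); yaw=s["tcp_rot"][2];e=s["eef_pos"]
for z in (2,6,10,14,18):
  P=pose([e[0],e[1],yaw],[[0,20,z],[0,-20,z]])
  print(z,[proj(n,P).round(1).tolist() for n in("side","wrist")])
w=viewer.read_camera("wrist")[190:290,210:360];d=viewer.read_camera("side")[160:240,260:360]
im=np.hstack([cv2.resize(w,(450,300)),cv2.resize(d,(350,280))[:280]] if 0 else [cv2.resize(w,(450,320)),cv2.resize(d,(350,320))])
cv2.imwrite("pics/f.png",im[...,::-1])
E
```

```text
2 [[[302.9, 198.9], [317.8, 200.7]], [[255.0, 227.4], [310.7, 227.4]]]
6 [[[302.9, 197.6], [317.9, 199.4]], [[254.5, 229.4], [311.3, 229.4]]]
10 [[[302.9, 196.2], [317.9, 198.1]], [[254.1, 231.5], [311.8, 231.5]]]
14 [[[303.0, 194.9], [318.0, 196.8]], [[253.6, 233.6], [312.4, 233.7]]]
18 [[[303.0, 193.6], [318.0, 195.4]], [[253.1, 235.9], [312.9, 235.9]]]
```

View pics/f.png

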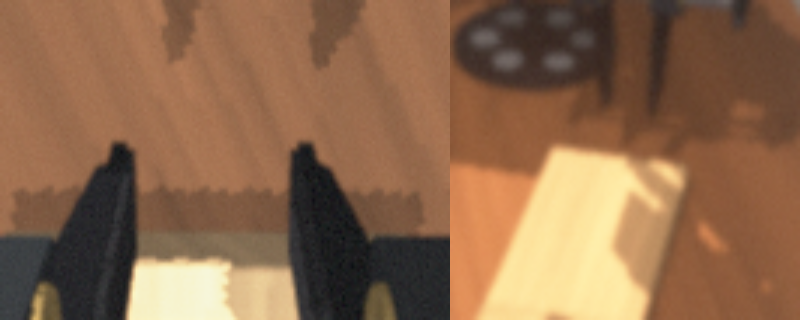

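The tips still appear well above the reported TCP height, probably because they retract as the gripper opens. I'll shut the gripper, where the TCP is defined, and feel for the counter.

Call:
move_arm(moves=[0,0,-0.08,0,0,0,0,0,0,0,0,0,0,0,0,0], claw=0)

```text
t: 6.52
eef_pos: [649.4, 191.5, 15.4]
tcp_rot: [-3.141, 0.0, 1.163]
ft_force: [0.1, 0.4, 0.5]
opening: 0.006
grip_force: 0.0
```

Call:
move_arm(moves=[0,0,0.03,0,0,0,0.03,0,0,0,0.02,0,0,0,0.01,0,0,0,0,0])

```text
t: 7.15
eef_pos: [649.5, 191.5, 1.9]
tcp_rot: [-3.142, 0.0, 1.163]
ft_force: [0.1, 0.0, -0.2]
opening: 0.01
grip_force: 0.0
```

```bash
python3 - <<'E'
from h import *
import cv2
s=monitor.state(); yaw=s["tcp_rot"][2];e=s["eef_pos"];print(s["ft_force"],e)
for z in (2,10,18,30):
  P=pose([e[0],e[1],yaw],[[10,0,z],[-10,0,z]])
  print(z,[proj(n,P).round(1).tolist() for n in("side","wrist")])
w=viewer.read_camera("wrist")[190:290,210:360];d=viewer.read_camera("side")[160:240,260:360]
im=np.hstack([cv2.resize(w,(450,320)),cv2.resize(d,(350,320))])
cv2.imwrite("pics/g.png",im[...,::-1])
E
```

```text
[ 0.09880547  0.01531706 -0.20445054] [649.52120189 191.51225616   1.87954547]
2 [[[311.0, 197.9], [309.6, 201.6]], [[282.9, 214.8], [282.9, 241.1]]]
10 [[[311.1, 195.3], [309.7, 198.9]], [[283.0, 218.5], [282.9, 245.6]]]
18 [[[311.2, 192.6], [309.7, 196.3]], [[283.1, 222.5], [283.0, 250.5]]]
30 [[[311.4, 188.6], [309.9, 192.2]], [[283.2, 229.0], [283.1, 258.5]]]
```

View pics/g.png

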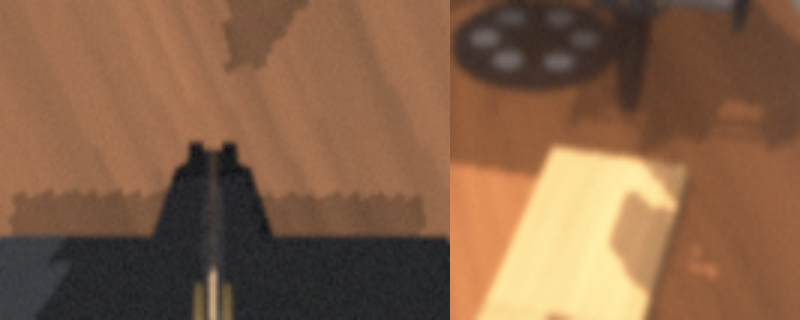

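The shut tips appear about 30 mm above the reported TCP, and their shadow is detached. The reported TCP is evidently off in z, so I'll lower and feel for the counter.

Call:
move_arm(moves=[0,0,0.03,0,0,0,0.02,0,0,0,0.02,0,0,0,0,0])

```text
t: 7.75
eef_pos: [649.4, 191.5, -8.8]
tcp_rot: [-3.141, 0.0, 1.163]
ft_force: [0.2, 0.1, -0.8]
opening: 0.004
grip_force: 0.0
```

Call:
move_arm(moves=[0,0,0.02,0,0,0,0.01,0,0,0,0.01,0,0,0,0,0])

```text
t: 8.25
eef_pos: [649.5, 191.5, -14.6]
tcp_rot: [-3.142, 0.0, 1.163]
ft_force: [0.3, 0.4, -0.4]
opening: 0.005
grip_force: 0.0
```

Call:
move_arm(moves=[0,0,0.01,0,0,0,0.01,0,0,0,0.01,0,0,0,0,0])

```text
t: 8.75
eef_pos: [649.5, 191.5, -19.2]
tcp_rot: [-3.141, 0.0, 1.163]
ft_force: [-0.2, -1.0, -0.3]
opening: -0.001
grip_force: 0.0
```

Call:
move_arm(moves=[0,0,0.008,0,0,0,0.008,0,0,0,0,0])

```text
t: 9.12
eef_pos: [649.5, 191.5, -21.5]
tcp_rot: [-3.142, 0.0, 1.163]
ft_force: [-0.9, -0.8, -0.9]
opening: 0.006
grip_force: 0.0
```

Call:
move_arm(moves=[0,0,0.008,0,0,0,0.008,0,0,0,0,0])

```text
t: 9.5
eef_pos: [649.5, 191.5, -23.9]
tcp_rot: [-3.141, 0.0, 1.163]
ft_force: [0.1, -0.6, 0.1]
opening: 0.003
grip_force: 0.0
```

Call:
move_arm(moves=[0,0,0.008,0,0,0,0.008,0,0,0,0,0])

```text
t: 9.88
eef_pos: [649.5, 191.5, -26.3]
tcp_rot: [-3.142, 0.0, 1.163]
ft_force: [0.8, 0.6, -0.2]
opening: 0.002
grip_force: 0.0
```

Call:
move_arm(moves=[0,0,0.008,0,0,0,0.008,0,0,0,0,0])

```text
t: 10.25
eef_pos: [649.5, 191.5, -28.8]
tcp_rot: [-3.141, 0.0, 1.163]
ft_force: [0.5, 0.7, 0.1]
opening: 0.002
grip_force: 0.0
```

Call:
move_arm(moves=[0,0,0.008,0,0,0,0.008,0,0,0,0,0])

```text
t: 10.62
eef_pos: [649.5, 191.5, -31.1]
tcp_rot: [-3.141, 0.0, 1.163]
ft_force: [-0.8, 0.2, 0.4]
opening: 0.006
grip_force: 0.0
```

Call:
move_arm(moves=[0,0,0.008,0,0,0,0.008,0,0,0,0,0])

```text
t: 11.0
eef_pos: [649.5, 191.5, -33.5]
tcp_rot: [-3.141, 0.0, 1.163]
ft_force: [0.1, 0.5, 0.1]
opening: 0.004
grip_force: 0.0
```

```bash
python3 - <<'E'
from h import *
import cv2
s=monitor.state(); yaw=s["tcp_rot"][2];e=s["eef_pos"];print(s["ft_force"],e)
for z in (0,8):
  P=pose([e[0],e[1],yaw],[[10,0,z],[0,0,z],[-10,0,z]])
  print(z,[proj(n,P).round(1).tolist() for n in("side","wrist","scene")])
w=viewer.read_camera("wrist")[160:290,210:360];d=viewer.read_camera("side")[160:240,260:360]
im=np.hstack([cv2.resize(w,(450,390)),cv2.resize(d,(350,390))])
cv2.imwrite("pics/h.png",im[...,::-1])
E
```

```text
[0.10332938 0.53618917 0.11666304] [649.48523548 191.49303416 -33.52354421]
0 [[[311.0, 198.6], [310.3, 200.4], [309.5, 202.3]], [[283.3, 232.2], [283.2, 247.5], [283.2, 262.4]], [[335.3, 241.2], [331.6, 240.8], [328.0, 240.4]]]
8 [[[311.1, 196.0], [310.4, 197.8], [309.6, 199.6]], [[283.4, 237.3], [283.3, 253.2], [283.3, 268.6]], [[335.5, 238.8], [331.8, 238.4], [328.1, 238.0]]]
```

View pics/h.png

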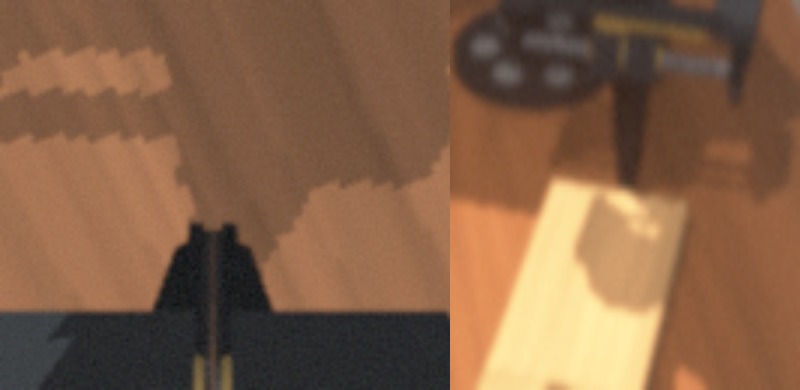

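The tip is now close to the counter: its shadow meets it and it lies level with the board's tail at about (311,198) in the side view. The reported z is therefore about 38 mm too low. I'll push with two fingertips.

Call:
move_arm(moves=[0,0,-0.02,0,0,0,0,0,0,0,0,0,-0.03,0,0,0,-0.03,0,0,0,-0.03,0,0,0], claw=50)

```text
t: 11.85
eef_pos: [644.0, 178.7, -30.4]
tcp_rot: [-3.142, 0.0, 1.163]
ft_force: [0.8, -0.5, 0.4]
opening: 0.516
grip_force: 0.0
```

Call:
move_arm(moves=[-0.02,0,0,0,-0.02,0,0,0,-0.02,0,0,0,-0.02,0,0,0])

```text
t: 12.35
eef_pos: [639.5, 168.0, -30.4]
tcp_rot: [3.141, -0.0, 1.164]
ft_force: [2.0, 2.9, -1.3]
opening: 0.526
grip_force: 1.2
```

Call:
move_arm(moves=[-0.03,0.001,0,0,-0.03,0.001,0,0,-0.03,0.001,0,0,-0.03,0.001,0,0,-0.03,0.001,0,0,-0.03,0.001,0,0,-0.03,0.001,0,0,-0.03,0.001,0,0])

```text
t: 13.35
eef_pos: [626.1, 134.3, -30.4]
tcp_rot: [3.142, 0.0, 1.163]
ft_force: [1.3, 2.1, -0.8]
opening: 0.527
grip_force: 1.3
```

```bash
python3 - <<'E'
from h import *
import cv2
a=viewer.read_camera("scene")[195:275,195:335]; b=viewer.read_camera("side")[170:290,255:375]
im=np.hstack([cv2.resize(a,None,fx=3.4,fy=4,interpolation=cv2.INTER_CUBIC)[:320],cv2.resize(b,(320,320),interpolation=cv2.INTER_CUBIC)])
print(im.shape);cv2.imwrite("pics/i.png",im[...,::-1])
E
```

```text
(320, 796, 3)
```

View pics/i.png

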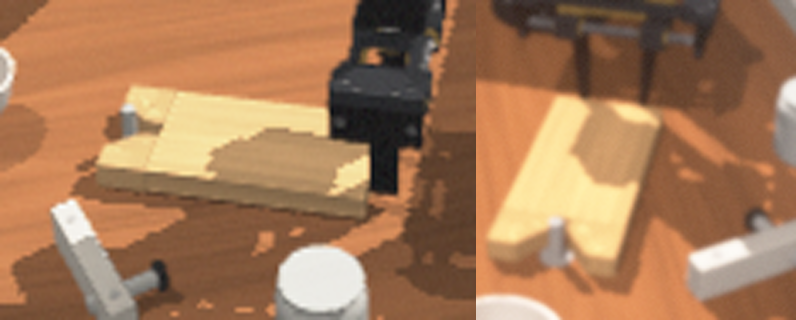

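The pin is entering the mouth, centred. Now I'll fit the board pose from the corners seen.

```bash
python3 - <<'E'
from h import *
sc=(np.array([[97,170],[130,86],[370,203]],float)+.5)/[3.4,4]-.5+[195,195]
si=(np.array([[612,262],[488,240],[662,120],[557,97]],float)-[476,0]+.5)/2.667-.5+[255,170]
B=[[-110,-50,18],[-110,50,18],[110,-50,18],[110,50,18]]
inf={n:viewer.camera_info(n) for n in("scene","side")}
f=lambda p:np.concatenate([(proj("scene",pose(p,B)[:3],inf["scene"])-sc).ravel(),(proj("side",pose(p,B),inf["side"])-si).ravel()])
r=least_squares(f,[580,30,1.16],loss="soft_l1");p=r.x
n=pose(p,[[-75,0,0]])[0,:2];d=np.array([540.6,-66.2])-n
print(p,r.fun.round(1),n,d,"in board:",d@[np.cos(p[2]),np.sin(p[2])],d@[-np.sin(p[2]),np.cos(p[2])])
s=monitor.state();e=s["eef_pos"][:2]-p[:2];print("tcp in board",e@[np.cos(p[2]),np.sin(p[2])],e@[-np.sin(p[2]),np.cos(p[2])])
E
```

```text
[577.28211466  22.17266125   1.16741266] [-0.4 -1.8  0.7 -0.6 -1.3 -1.7  1.5 -0.5 -0.2  0.2  0.5 -3.4 -0.   0.2] [547.84216456 -46.80769348] [ -7.24216456 -19.39230652] in board: -20.67862861192143 -0.9512194183816864
tcp in board 121.96782857419649 -0.9305182499991496
```

Call:
move_arm(moves=[-0.025,0.001,0,0,-0.025,0.001,0,0,-0.02,0,0,0,-0.02,0,0,0,-0.01,0,0,0])

```text
t: 14.08
eef_pos: [620.6, 120.5, -30.4]
tcp_rot: [3.141, 0.0, 1.163]
ft_force: [1.7, 2.8, 0.3]
opening: 0.527
grip_force: 1.5
```

Call:
move_arm(moves=[-0.008,0,0,0,-0.008,0,0,0])

```text
t: 14.32
eef_pos: [619.7, 118.5, -30.3]
tcp_rot: [3.141, -0.0, 1.163]
ft_force: [1.8, 2.5, -0.0]
opening: 0.526
grip_force: 1.6
```

Call:
move_arm(moves=[-0.008,0,0,0,-0.008,0,0,0])

```text
t: 14.58
eef_pos: [618.7, 116.3, -30.4]
tcp_rot: [3.142, 0.0, 1.163]
ft_force: [2.1, 3.0, -0.6]
opening: 0.525
grip_force: 1.6
```

Call:
move_arm(moves=[-0.006,0,0,0,-0.006,0,0,0])

```text
t: 14.82
eef_pos: [618.0, 114.6, -30.4]
tcp_rot: [3.142, 0.0, 1.163]
ft_force: [1.4, 1.9, -0.5]
opening: 0.525
grip_force: 1.6
```

Call:
move_arm(moves=[-0.005,0,0,0,-0.005,0,0,0])

```text
t: 15.08
eef_pos: [618.0, 114.1, -30.3]
tcp_rot: [3.141, -0.002, 1.163]
ft_force: [4.1, 11.2, -1.9]
opening: 0.525
grip_force: 6.2
```

Call:
move_arm(moves=[0,0,0,0,0,0,0,0])

```text
t: 15.32
eef_pos: [618.0, 114.1, -30.3]
tcp_rot: [3.141, -0.001, 1.163]
ft_force: [3.3, 8.7, -1.4]
opening: 0.527
grip_force: 4.9
```

The notch is home at about 9 N. Next I'll back off, shut the fingers and go round to the board's robot-side flank.

Call:
move_arm(moves=[0.03,0,0,0,0.07,0,0,0,0.07,0,0,0])

```text
t: 15.7
eef_pos: [627.7, 137.1, -30.4]
tcp_rot: [-3.141, 0.0, 1.163]
ft_force: [0.5, 0.5, -1.1]
opening: 0.529
grip_force: 0.0
```

Call:
move_arm(moves=[0,0,0,0,0,-0.15,0,0,0,-0.2,0,0,0,-0.28,0,0,-0.15,0,0,0,-0.25,0,0,0,-0.03,0,0,0,0,0,0,0], claw=0)

```text
t: 16.7
eef_pos: [516.0, 114.3, -30.2]
tcp_rot: [3.141, -0.0, 1.162]
ft_force: [0.5, 1.3, 0.2]
opening: 0.004
grip_force: 0.0
```

```bash
python3 - <<'E'
from h import *
s=monitor.state();d=s["eef_pos"][:2]-[540.6,-66.2];y=s["tcp_rot"][2]
print(d@[np.cos(y),np.sin(y)],d@[-np.sin(y),np.cos(y)],s["ft_force"])
E
```

```text
155.86176171059222 94.3072157005016 [0.54888673 1.28762565 0.22229652]
```

Call:
move_arm(moves=[0,0.08,0,0,0,0.06,0,0,0,0.04,0,0,0,0.02,0,0,0,0.02,0,0])

```text
t: 17.32
eef_pos: [545.6, 101.8, -30.5]
tcp_rot: [-3.141, 0.0, 1.163]
ft_force: [-0.7, -0.8, -0.1]
opening: 0.004
grip_force: 0.0
```

Call:
move_arm(moves=[0,0.02,0,0,0,0.01,0,0])

```text
t: 17.58
eef_pos: [549.3, 100.2, -30.4]
tcp_rot: [-3.141, 0.0, 1.163]
ft_force: [-2.6, 3.5, 1.9]
opening: 0.007
grip_force: 1.8
```

Call:
move_arm(moves=[0.007,0.026,0,0.016,0.017,0.052,0,0.032,0.017,0.052,0,0.032,0.017,0.052,0,0.032,0.017,0.052,0,0.032])

```text
t: 18.2
eef_pos: [586.0, 93.6, -30.3]
tcp_rot: [-3.141, -0.0, 0.935]
ft_force: [-1.4, 3.7, 1.6]
opening: 0.004
grip_force: 1.9
```

```bash
cat > q.py <<'E'
from h import *
s=monitor.state();d=s["eef_pos"][:2]-[540.6,-66.2];y=s["tcp_rot"][2]
print("yaw",y,"tcp",d@[np.cos(y),np.sin(y)],d@[-np.sin(y),np.cos(y)],"F tool",s["ft_force"]@[np.cos(y),np.sin(y),0],s["ft_force"]@[np.sin(y),-np.cos(y),0],s["t"])
E
python3 q.py
```

```text
yaw 0.9348895495317124 tcp 155.5295727353111 58.36554012543603 F tool 2.1831346596857166 -3.338737417041378 18.2
```

Call:
move_arm(moves=[0.017,0.052,0,0.032,0.017,0.052,0,0.032,0.017,0.052,0,0.032,0.017,0.052,0,0.032,0.017,0.052,0,0.032,0.017,0.052,0,0.032,0.017,0.052,0,0.032,0.017,0.052,0,0.032])

```text
t: 19.2
eef_pos: [644.0, 62.7, -30.1]
tcp_rot: [3.141, -0.001, 0.533]
ft_force: [0.6, 4.3, 1.7]
opening: 0.006
grip_force: 1.9
```

```bash
python3 q.py
```

```text
yaw 0.5327079438339875 tcp 154.52034968737024 58.577917783770076 F tool 2.6846297146825395 -3.447002168081364 19.2
```

```bash
python3 - <<'E'
from h import *
sc=(np.array([[258,325]])+.5)/5.5-.5+[195,205];si=(np.array([[522,312]])+.5)/5-.5+[255,190]
for y in range(-66,-34,4):
  P=pose([540.6,-66.2,.307],[[155,y,12]]);print(y,(proj("scene",P)-sc).round(1),(proj("side",P)-si).round(1))
E
```

```text
-66 [[-7.6  2.4]] [[7.  6.3]]
-62 [[-6.2  1.9]] [[5.9 5.3]]
-58 [[-4.7  1.3]] [[4.7 4.2]]
-54 [[-3.2  0.8]] [[3.6 3.2]]
-50 [[-1.8  0.3]] [[2.5 2.1]]
-46 [[-0.3 -0.3]] [[1.3 1.1]]
-42 [[ 1.1 -0.8]] [[0.2 0.1]]
-38 [[ 2.6 -1.3]] [[-0.9 -1. ]]
```

Call:
move_arm(moves=[0.013,0.042,0,0.026,0.007,0.021,0,0.013,0.007,0.021,0,0.013,0,0,0,0])

```text
t: 19.7
eef_pos: [653.7, 53.4, -30.1]
tcp_rot: [3.141, -0.001, 0.453]
ft_force: [1.1, 2.5, 1.2]
opening: 0.003
grip_force: 1.5
```

Call:
move_arm(moves=[0.005,0.0155,0,0.0096,0.005,0.0155,0,0.0096,0.0018,0.0052,0,0.0032,0,0,0,0])

```text
t: 20.2
eef_pos: [657.4, 49.5, -30.1]
tcp_rot: [3.141, -0.001, 0.418]
ft_force: [2.0, 5.7, 1.6]
opening: 0.004
grip_force: 2.4
```

Call:
move_arm(moves=[0.0018,0.0052,0,0.0032,0.0018,0.0052,0,0.0032])

```text
t: 20.45
eef_pos: [658.4, 48.4, -30.1]
tcp_rot: [3.141, -0.001, 0.408]
ft_force: [1.5, 5.9, 2.4]
opening: 0.004
grip_force: 2.7
```

Call:
move_arm(moves=[0.0018,0.0052,0,0.0032,0.0018,0.0052,0,0.0032])

```text
t: 20.7
eef_pos: [659.6, 47.2, -30.1]
tcp_rot: [3.141, -0.001, 0.398]
ft_force: [2.1, 6.2, 2.6]
opening: 0.005
grip_force: 2.7
```

```bash
python3 q.py
```

```text
yaw 0.397551355964326 tcp 153.62278421538247 58.47711953068524 F tool 4.310499712108683 -4.950415928839917 20.7
```

Call:
move_arm(moves=[0.0022,0.0052,0,0.0032,0.0022,0.0052,0,0.0032])

```text
t: 20.95
eef_pos: [660.8, 46.0, -30.1]
tcp_rot: [3.141, -0.001, 0.388]
ft_force: [1.1, 5.6, 2.8]
opening: 0.0
grip_force: 2.7
```

Call:
move_arm(moves=[0.0022,0.0052,0,0.0032,0,0,0,0])

```text
t: 21.2
eef_pos: [661.4, 45.3, -30.1]
tcp_rot: [3.141, -0.001, 0.383]
ft_force: [1.9, 5.6, 3.2]
opening: 0.006
grip_force: 2.5
```

```bash
python3 q.py
```

```text
yaw 0.3825131118105689 tcp 153.66375289171094 58.373292043386925 F tool 3.8666872442099747 -4.524350201165096 21.2
```

Call:
move_arm(moves=[0.0022,0.0052,0,0.0032,0.0022,0.0052,0,0.0032])

```text
t: 21.45
eef_pos: [662.4, 44.1, -30.1]
tcp_rot: [3.142, -0.001, 0.372]
ft_force: [1.2, 6.0, 3.4]
opening: 0.006
grip_force: 2.8
```

```bash
python3 q.py
```

```text
yaw 0.37241868584306137 tcp 153.63755309100318 58.44509259842206 F tool 3.322473390976785 -5.1374604061116536 21.45
```

Call:
move_arm(moves=[0.0022,0.0052,0,0.0032,0.0022,0.0052,0,0.0032])

```text
t: 21.7
eef_pos: [663.3, 43.3, -30.1]
tcp_rot: [-3.141, -0.0, 0.362]
ft_force: [0.1, 10.1, 4.0]
opening: 0.005
grip_force: 4.9
```

```bash
python3 q.py
```

```text
yaw 0.3622515757902316 tcp 153.5138850051738 58.91263649874195 F tool 3.6158641105836398 -9.379636663955276 21.7
```

The force jumps at yaw ≈0.362, close to the predicted stop at 0.358. I'll press slightly more and hold.

Call:
move_arm(moves=[0,0.003,0,0,0,0,0,0])

```text
t: 21.95
eef_pos: [663.3, 43.2, -30.1]
tcp_rot: [-3.141, -0.0, 0.363]
ft_force: [-1.0, 10.4, 4.4]
opening: 0.009
grip_force: 4.8
```

```bash
python3 q.py
```

```text
yaw 0.36256171832125883 tcp 153.4963741615186 58.79884275507073 F tool 2.7755291205194466 -10.06807003491266 21.95
```

Call:
move_arm(moves=[0,0.003,0,0,0,0.002,0,0,0,0,0,0,0,0,0,0])

```text
t: 22.45
eef_pos: [663.3, 43.1, -30.1]
tcp_rot: [-3.14, -0.0, 0.363]
ft_force: [-1.1, 13.6, 4.5]
opening: 0.004
grip_force: 6.2
```

Call:
move_arm(moves=[0,0,0,0,0,0,0,0])

```text
t: 22.7
eef_pos: [663.3, 43.1, -30.2]
tcp_rot: [-3.14, -0.0, 0.363]
ft_force: [-1.3, 14.1, 5.1]
opening: 0.001
grip_force: 6.2
```

```bash
python3 q.py
```

```text
yaw 0.36258181317186833 tcp 153.50119382638977 58.670758069663556 F tool 3.827726616058177 -13.653972135495556 22.7
```

Call:
move_arm(moves=[0,-0.01,0,0,0,-0.03,0,0,0,-0.1,0,0,0,-0.15,0,0,0,0,-0.3,0,0,0,-0.3,0,0,-0.3,-0.3,0,0,-0.3,0,0,0,-0.3,0,0,0,0,0,0])

```text
t: 23.95
eef_pos: [598.6, 211.0, 103.9]
tcp_rot: [-3.141, 0.0, 0.367]
ft_force: [0.9, -0.4, -0.1]
opening: 0.006
grip_force: 0.0
```

```bash
python3 - <<'E'
from h import *
import cv2
th=.3626;pin=np.array([540.6,-66.2])
P0=[*(pin+75*np.array([np.cos(th),np.sin(th)])),th]
C=[[-110,-50,18],[-110,-27.5,18],[-85,-7.5,18],[-69,-7.5,18],[-69,7.5,18],[-85,7.5,18],[-110,27.5,18],[-110,50,18],[110,50,18],[110,-50,18]]
Cb=[[x,y,0] for x,y,_ in C]
imgs={n:viewer.read_camera(n) for n in("scene","side")};inf={n:viewer.camera_info(n) for n in imgs}
mk={}
for n,im in imgs.items():
    h=cv2.cvtColor(im,cv2.COLOR_RGB2HSV); m=((h[...,0]>15)&(h[...,0]<32)&(h[...,1]>60)).astype(np.uint8)
    q=proj(n,pose(P0,C),inf[n]); roi=np.zeros_like(m); cv2.fillPoly(roi,[q.astype(np.int32)],1); roi=cv2.dilate(roi,np.ones((25,25)))
    mk[n]=m*roi
def masks(p,n):
    o=np.zeros((420*4,560*4),np.uint8)
    t=proj(n,pose(p,C),inf[n]);b=proj(n,pose(p,Cb),inf[n])
    for i in range(len(C)):
        j=(i+1)%len(C);cv2.fillPoly(o,[((np.array([t[i],t[j],b[j],b[i]])+.5)*4).astype(np.int32)],1)
    cv2.fillPoly(o,[((t+.5)*4).astype(np.int32)],1)
    return cv2.resize(o.astype(np.float32),(560,420),interpolation=cv2.INTER_AREA)
from scipy.optimize import minimize
f=lambda p:sum(np.abs(masks([P0[0]+p[0],P0[1]+p[1],P0[2]+p[2]/100],n)-mk[n]).sum()/mk[n].sum() for n in mk)
print("at model",f([0,0,0]),{n:int(m.sum()) for n,m in mk.items()})
r=minimize(f,[0,0,0],method="Nelder-Mead",options=dict(initial_simplex=[[0,0,0],[6,0,0],[0,6,0],[0,0,5]]));print(r.x,r.fun)
p=np.array(P0)+r.x*[1,1,.01];print("notch-pin",pose(p,[[-75,0,0]])[0,:2]-pin,p[2])
print(monitor.state()["eef_pos"],monitor.state()["ft_force"])
E
```

```text
at model 1.1599512455970036 {'scene': 1811, 'side': 1939}
[-2.67305694  3.89243711  1.09729054] 1.0740561305345906
notch-pin [-2.3769293   3.12459742] 0.37357290539152194
[599.98206511 208.34031428 103.70793203] [-0.11145898 -0.17782535 -0.68445303]
```

```bash
cat > fitb.py <<'E'
from h import *
import cv2
from scipy.optimize import minimize
th=.3626;pin=np.array([540.6,-66.2])
P0=[*(pin+75*np.array([np.cos(th),np.sin(th)])),th]
C=[[-110,-50,18],[-110,-27.5,18],[-85,-7.5,18],[-69,-7.5,18],[-69,7.5,18],[-85,7.5,18],[-110,27.5,18],[-110,50,18],[110,50,18],[110,-50,18]]
inf={n:viewer.camera_info(n) for n in("scene","side")}
def fitimg(imgs,P0):
    mk={};roi={}
    for n,im in imgs.items():
        im=im.astype(float)+1; g=im[...,1]/im[...,0]
        q=proj(n,pose(P0,C),inf[n]);z=np.zeros((420,560),np.uint8);cv2.fillPoly(z,[q.round().astype(np.int32)],1)
        roi[n]=cv2.dilate(z,np.ones((15,15)));i=cv2.erode(z,np.ones((7,7)))>0;o=(roi[n]>0)&(cv2.dilate(z,np.ones((9,9)))==0)
        t=(np.median(g[i])+np.median(g[o]))/2;print(n,np.median(g[i]),np.median(g[o]))
        mk[n]=((g>t)&(im[...,2]<.85*im[...,1]))*roi[n]
    def m(p,n):
        o=np.zeros((1680,2240),np.uint8)
        for zz in(0,6,12,18):
            D=np.array(C,float);D[:,2]=zz
            cv2.fillPoly(o,[((proj(n,pose(p,D),inf[n])+.5)*4).astype(np.int32)],1)
        return cv2.resize(o.astype(np.float32),(560,420),interpolation=cv2.INTER_AREA)*roi[n]
    f=lambda p:sum(np.abs(m([P0[0]+p[0],P0[1]+p[1],P0[2]+p[2]/100],n)-mk[n]).sum()/mk[n].sum() for n in mk)
    r=minimize(f,[0,0,0],method="Nelder-Mead",options=dict(initial_simplex=[[0,0,0],[6,0,0],[0,6,0],[0,0,5]]))
    p=np.array(P0)+r.x*[1,1,.01];print("cost",f([0,0,0]),r.fun,p,"notch-pin",pose(p,[[-75,0,0]])[0,:2]-pin)
E
python3 - <<'E'
from fitb import *
fitimg({n:cv2.imread(f"pics/{n}0.png")[...,::-1] for n in inf},[594.9,65.7,1.1626])
fitimg({n:viewer.read_camera(n) for n in inf},P0)
E
```

```text
scene 0.8157894736842105 0.6666666666666666
side 0.8725099601593626 0.6389710716633794
cost 0.24571658064975993 0.24156289546503443 [594.72345123  66.18921152   1.16489045] notch-pin [24.50961196 63.48332989]
scene 0.8884297520661157 0.6571428571428571
side 0.8849206349206349 0.6447368421052632
cost 0.8149881124614962 0.7592664204964048 [ 6.08606904e+02 -3.70099689e+01  3.68995596e-01] notch-pin [-1.94485269  2.13911986]
```

Call:
move_arm(moves=[0,-0.3,-0.2,0,0,-0.3,-0.2,0,0,-0.2,-0.1,0,0,0,0,0])

```text
t: 24.65
eef_pos: [558.1, 320.6, 179.8]
tcp_rot: [-3.142, -0.002, 0.364]
ft_force: [0.0, -0.1, -1.1]
opening: 0.005
grip_force: 0.0
```

```bash
python3 - <<'E'
from fitb import *
I={n:viewer.read_camera(n) for n in inf}
fitimg(I,P0)
n="scene"
im=I[n].astype(float)+1;g=im[...,1]/im[...,0]
q=proj(n,pose(P0,C),inf[n]);print(q.round().tolist())
x0,y0=q.min(0).astype(int)-8;x1,y1=q.max(0).astype(int)+10
z=np.zeros((420,560),np.uint8);cv2.fillPoly(z,[q.round().astype(np.int32)],1)
k=np.where((g>.77)&(im[...,2]<.85*im[...,1]),"#",".")
for y in range(y0,y1,2):print("".join(("O" if z[y,x] else k[y,x]) if 0 else (k[y,x] if not z[y,x] else ("@" if k[y,x]=="#" else "o")) for x in range(x0,x1)))
E
```

```text
scene 0.8760330578512396 0.6567605758191293
side 0.8725099601593626 0.6432522950868693
cost 0.5036461337946917 0.47954109316104876 [ 6.09872205e+02 -3.78630436e+01  3.66480584e-01] notch-pin [-0.7473629   1.46206011]
[[212.0, 226.0], [219.0, 223.0], [229.0, 225.0], [232.0, 228.0], [236.0, 226.0], [234.0, 223.0], [236.0, 217.0], [243.0, 215.0], [283.0, 254.0], [249.0, 268.0]]
..........................................................................................
..........................................................................................
..........................................................................................
..........................................................................................
..........................................................................................
...................................oo@@@@o................................................
.................................@@@@@@@@@@@..............................................
................................o@@@@@@@@@@@@o.......................................
[... 1853 characters left out ...]
........#.....@@@@@@@@@@@@@@@@@@@@@###########.................
.............#............................@@@@@@@@@@@@@@@###########.....#................
.........................................###@@@@@@@@@###########..........................
.................................#.........###@@###########...............................
................................#............#########....................................
...............................................###........................................
..........................................................................................
.....................#...........#........................................................
```

The mask matches the home pose: notch about 1.6 mm from the pin axis, 0.06 rad from the rail, arm clear. Handing in.

```bash
python3 -c "
from cell import order
print(order.job_done())"
```

```text
the job is handed in; nothing more can be done
None
```

I handed the job in: the board's notch is home on the pin (about 1.6 mm off its axis in the images), its side was pressed against the stop with up to 14 N at the tool, and the arm is clear; no verdict was returned.

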